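# Hang the sound cigar tube on the drying peg

## Task

Three rinsed aluminium cigar tubes lie on the wooden notched rest: pick out the sound one (full length, with a round open mouth) and put it upside down over the upright steel peg of the green drying stand. Press it fully home, so that the stiff red collar under its mouth is pushed all the way down onto the green base, and let go of it. Leave the short tube and the tube with the crushed mouth lying on the rest where they are, and do not disturb the glue pot and the jar.

Things in the scene. Friction and masses are not known exactly. Their poses are not given: they have to be found in the camera images.
- tube: the sound tube: aluminium, 150 mm long, 32 mm outer diameter, bore 27 mm, one end closed and rounded, the other open; about 60 g. Origin on its axis at mid-length; x runs along the tube, out of the open mouth. Starts lying level on the rest in any of its places, axis 72 mm above the bench, mouth within 0.35 rad of the robot's left (+y)
- tube_mouth (a point): centre of the sound tube's open mouth, 75 mm from its origin along its x axis
- tube_end (a point): centre of the sound tube's closed rounded end, 75 mm from its origin along its -x axis; the closed end's flat centre is 14 mm wide
- short_tube: reject: the same kind of tube but only 112 mm long, lying on the rest likewise; origin at mid-length on its axis, x out of its mouth
- crushed_tube: reject: a 150 mm long, 31 mm thick tube whose mouth end is squashed flat for 22 mm (40 mm wide, 12 mm thick, closed); origin at mid-length on its axis, x towards the crushed end
- rest: fixed dark wooden rest: base plate 115 x 240 x 8 mm and two upright rails across the tubes (along its y), each 10 mm thick, centred 45 mm either side of the middle (80 mm free between them), notched tops at 56 mm, cheeks between the notches to 66 mm; three places 70 mm apart at y = -70, 0 and 70 mm in its frame, the tubes lying along its x. Origin: centre of the underside
- stand: fixed drying stand: round green base 110 mm across and 18 mm high, with a vertical steel peg 22 mm thick in its middle whose tapered tip is 98 mm above the bench. Origin: centre of the underside, z up
- seat (a point): point on the peg's axis 26 mm above the bench: where the centre of the tube's mouth comes when it is fully home (top of the collar when that is all the way down)
- peg_tip (a point): top of the peg, on its axis, 98 mm above the bench
- collar (a joint): how far the red collar (ring 42 mm across, 8 mm thick, around the peg) has been pushed down, m: 0 = up, its top 48 mm above the bench; 0.022 = all the way down on the base, its top at 26 mm. It slides stiffly (about 9 N) and stays where it is left; the tube's weight alone does not move it
- glue_pot: open amber glass glue pot, 64 mm across, 42 mm high; origin at the centre of its underside. Bystander
- jar: closed green glass jar with a brass lid, 64 mm across, 70 mm high; origin at the centre of its underside. Bystander
Things that resemble listed ones, but are neither listed nor needed, are in the scene too. Leave any blue or orange look-alike of the tube alone.

How it is judged:
At the end, for the whole second after the job is handed in: The sound tube rests mouth down on the peg, mouth centre within 6 mm of its axis and 4 mm of home height, upright within 0.1 rad, collar down at least 19 mm; both reject tubes within 20 mm of where they lay, glue pot and the jar within 30 mm (horizontal distance between tube_mouth and seat below 0.006 m and z of tube_mouth in the frame of stand below 0.03 m and angle between the x axis of tube and the z axis of stand, either way round below 0.1 rad and height (world z) of tube_end above 0.15 m and value of joint collar above 0.019 m and linear speed of tube below 0.02 m/s and distance of each of short_tube, crushed_tube from where it was at the start of the episode below 0.02 m and distance of each of glue_pot, jar from where it was at the start of the episode below 0.03 m); the robot touches nothing.
It fails at once if the short or the crushed tube is carried off or knocked off its place on the rest (more than 40 mm) (distance of any of short_tube, crushed_tube from where it was at the start of the episode above 0.04 m).
It fails at once if the glue pot or the jar is pushed more than 40 mm (distance of any of glue_pot, jar from where it was at the start of the episode above 0.04 m).
It also fails if it takes over 67 s, if anything falls off the work surface, if the arm or the gripper's body presses on something with over 40 N, if the wrist force passes 120 N, or if a joint passes its speed limit or range.

## Robot

A 7-joint arm with a two-finger parallel gripper is mounted at the origin on the work surface. World frame = base frame: x ahead of the robot, y to its left, z up, the work surface at z = 0. Lengths are in m, angles in rad, forces in N, time in s.
With the tool pointing down it reaches from about 0.4 to 0.85 m from the base axis. Payload 4.4 kg.
Tool frame: the origin (TCP) lies on the front face of the gripper's body, between the roots of the fingers; the fingertips stand 97 mm ahead of it and the grasp point (between the pads) lies 78 mm ahead of it; z points along the fingers, y is the line along which they close (so a half turn about z gives the same grasp; the last joint's range is limited). The gripper opens to 94 mm and grips with 3 to 60 N. Pads are 16 mm wide; open, the fingers measure 119 mm over their backs; the gripper's body (75 mm by 177 mm) begins 78 mm behind the grasp point.
Start: joints at [1.196, 0.628, 0.038, 1.517, -0.027, 0.996, -0.02], TCP at [0.198, -0.619, 0.303] pointing down, gripper open.
Joint ranges: [-3.06, 3.06], [-0.37, 2.12], [-1.25, 1.32], [0.18, 2.47], [-1.1, 4.24], [0.23, 1.98], [-2.94, 2.94]. Speed limits (rad/s): [2.57, 2.57, 3.14, 3.14, 3.14, 3.14, 3.14].

## Interface

Orientations are given as a unit quaternion [w, x, y, z].
In Python, from plant import arm gives the robot as it stands. The module is installed in compiled form; this text tells all that it offers.
- The arm moves only by the tool jog_arm, never from a script. Its argument "plan" is one flat list of numbers, 7 for each row, row after row: the opening, from 0 (shut) to 1 (fully open), then the shift along the tool's x, y, z in mm, then the turn, a rotation vector about the tool's x, y, z in rad. A call has exactly 8 rows; each row shifts and turns the commanded pose from where the row before left it, along the tool's axes as they then stand; what a row does not reach is not made up. A row lasts 1/10 s, in which the tool goes at most 50 mm and 8.59 degrees, less where a joint would pass 70% of its speed; a pose out of reach is approached as far as the arm can. A call with a gripper value outside its range is refused whole. The fingers move at their own pace and stop on an object; "newtons" is the grip in N (left out, the last holds). Time passes only in rows, so rows that do not move let the fingers close, or fill a call up. It gives the time, the measured TCP pose, the force, the opening and the grip force at its end, in the units of the state.
- arm.state(): the state, without advancing time (a new reading comes with each control period).
- arm.grab_frame(name): name is "side" or "top" or "wrist"; returns a dict with "pixels" (480x640x3 uint8, red, green, blue), "depth" (480x640 float32, m along the optical axis (not along the pixel's ray), 0 where there is no reading), "fx", "fy", "cx", "cy" (pixels), "k1" (the pictures are not rectified: a ray, as slopes to the right and down, at radius r is drawn at 1 + k1 r^2 times it, then the intrinsics apply), "view" (4x4, takes a point from world to camera coordinates). Camera axes: x right, y down, z forward; pixel columns grow to the right and rows downward; lengths in m; the calibration is good to about 2 mm. A picture is of the moment at which its call begins.
- arm.close_job(): hands the job in; it is judged then, once.
The state is a dict: "time_s": time; "joint_positions": joint angles; "joint_velocities": joint speeds; "tau": joint torques, N m; "position": TCP position; "tcp_rot": TCP orientation; "contact_force": force on the tool from outside, world axes, zero at the start; "ft_torque": the same for the moment, N m; "grip_width": opening from 0.0 (shut) to 1.0 (fully open); "grip_force": force on a finger pad.
Only numpy, scipy, OpenCV 4.12 (cv2) and the standard library are available. Lean on these libraries where they do the work, as an engineer would, in place of code of your own. Each camera call takes 0.05 s, during which the arm holds its last target. There are 200 camera calls.

## Working session

There is one attempt and no reset: what is moved stays moved. The work goes in short steps, Python scripts to look and compute and a tool call to move; the robot and the scene stay as the last step left them, time stands still between calls to the robot, and variables do not carry over. Pictures are saved under pics/ and viewed, at most 10 in all, crops included, and the job is handed in when it is done.

Besides the shell and the picture viewer there is one more tool, called after ">>>" as name(argument=value, ...) on one line, values as JSON. jog_arm: Moves the arm, as the interface text tells. Its arguments: {"type":"object","properties":{"plan":{"type":"array","items":{"type":"number"}},"newtons":{"type":"number"}},"required":["plan"]}

```bash
mkdir -p pics
cat > h.py <<'E'
import numpy as np, cv2
from plant import arm
from scipy.spatial.transform import Rotation as R
def grab(n):
    f=arm.grab_frame(n); np.savez(f'pics/{n}.npz',**f); return f
def load(n): return dict(np.load(f'pics/{n}.npz'))
def cloud(f):
    K=np.array([[f['fx'],0,f['cx']],[0,f['fy'],f['cy']],[0,0,1]],float)
    v,u=np.mgrid[0:480,0:640]
    p=cv2.undistortPoints(np.stack([u,v],-1).reshape(-1,1,2).astype(float),K,np.array([float(f['k1']),0,0,0])).reshape(480,640,2)
    d=f['depth'][...,None]
    c=np.concatenate([p*d,d],-1)
    V=f['view']; return np.where(d>0,(c-V[:3,3])@V[:3,:3],np.nan)
def save(f,name): cv2.imwrite(f'pics/{name}.png',f['pixels'][...,::-1])
E
python3 - <<'E'
from h import *
s=arm.state(); print(s)
for n in ['top','side']:
    f=grab(n); save(f,n+'1'); print(n,np.linalg.inv(f['view'])[:3,3].round(3),f['fx'],f['k1'])
E
```

```text
{'time_s': 0.0, 'joint_positions': array([ 1.19619095,  0.62930236,  0.03850469,  1.51834379, -0.02694795,
        0.99623464, -0.01998672]), 'joint_velocities': array([-0.00196991,  0.00061083,  0.00048857,  0.00124914,  0.00077895,
        0.00203647,  0.00169685]), 'tau': array([ 3.00747733e-04, -5.49721742e+01,  1.14322096e+00, -1.86631680e+01,
       -5.23185264e-02,  2.36678560e-02,  1.29647810e-04]), 'position': array([ 0.19739546, -0.61882161,  0.30179121]), 'tcp_rot': array([-8.65155340e-04,  9.88103842e-01,  1.53785615e-01, -1.85564875e-04]), 'contact_force': array([ 0.1265465 , -0.17530389, -0.02296093]), 'ft_torque': array([-0.02884513, -0.00183391,  0.03919849]), 'grip_force': 0.0, 'grip_width': 1.0030538162324958}
top [ 0.445 -0.047  0.96 ] 529.2310625591681 -0.00837538304877335
side [ 0.217 -0.486  0.747] 454.04735319908065 -0.029947950836449567
```

View pics/top1.png

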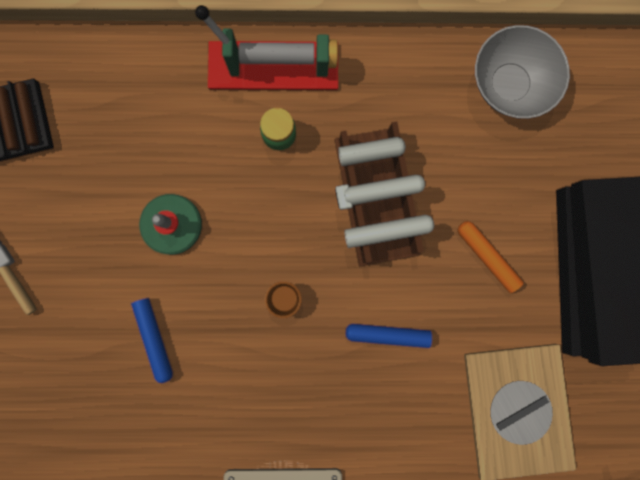

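View pics/side1.png

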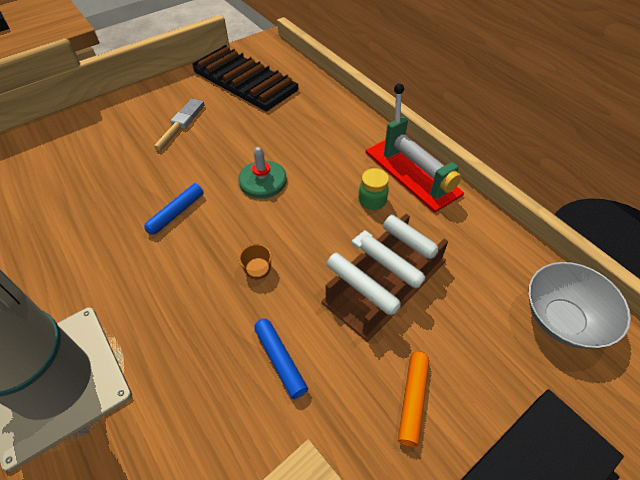

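In the top view three light tubes lie on the rest: (372,151) is visibly shorter, so it is the short one. (383,190) has a flat white tab at (344,196), so it is the crushed one. (390,230) is full length with no squashed end, so it fits as the sound one, mouth to the left at about (348,238). The stand is at (171,224), the pot at (284,299) and the jar at (278,129).

Run:
```python
from h import *
f=load('top'); P=cloud(f)
px=f['pixels'].astype(int)
g=load('side'); Q=cloud(g)
a=f['pixels'][110:280,320:450]; b=g['pixels'][205:345,310:460]
a=cv2.resize(a,None,fx=3,fy=3,interpolation=2); b=cv2.resize(b,None,fx=2.6,fy=2.6,interpolation=2)
H=max(a.shape[0],b.shape[0]); pad=lambda i:cv2.copyMakeBorder(i,0,H-i.shape[0],0,0,0)
cv2.imwrite('pics/crop.png',np.hstack([pad(a),pad(b)])[...,::-1])
# tubes: low saturation, z>0.07
def tubes(P,px,name):
    px=px.astype(int)
    m=(px.max(-1)-px.min(-1)<30)&(px.min(-1)>90)&(P[...,2]>0.06)&(P[...,2]<0.11)&(P[...,0]<0.75)&(P[...,1]<0.05)&(P[...,1]>-.4)
    n,l,st,c=cv2.connectedComponentsWithStats(m.astype(np.uint8))
    for i in range(1,n):
        if st[i,4]<150: continue
        q=P[l==i]; xy=q[:,:2]; _,_,v=np.linalg.svd(xy-xy.mean(0),full_matrices=False)
        d=v[0]*np.sign(v[0][1]); t=(xy-xy.mean(0))@d; s=(xy-xy.mean(0))@np.array([-d[1],d[0]])
        lo,hi=np.percentile(t,[.5,99.5]); sm=np.percentile(s,[1,99])
        cen=xy.mean(0)+d*(lo+hi)/2+np.array([-d[1],d[0]])*sm.mean()
        print(name,c[i].round(),'len',round(hi-lo,4),'wid',sm[1]-sm[0],'cen',cen.round(4),'dir',d.round(3),'zmax',np.percentile(q[:,2],98).round(4))
tubes(P,f['pixels'],'top'); tubes(Q,g['pixels'],'side')
for n,P_,p_ in(('top',P,f['pixels'].astype(int)),('side',Q,g['pixels'].astype(int))):
    z=P_[...,2]; x=P_[...,0]; y=P_[...,1]
    m=(np.hypot(x-.46,y-.25)<.12)&(z>.012)
    r=P_[m&(abs(z-.018)<.005)]; c,rad=cv2.minEnclosingCircle(r[:,:2].astype(np.float32)); print(n,'base',np.round(c,4),rad,np.median(r[:,2]))
    k=P_[m&(z>.06)]; print('peg',k.mean(0).round(4),k.min(0).round(4),k.max(0).round(4)); t=k[k[:,2]>.09]; print('tip',t.mean(0),len(t))
    rd=P_[m&(p_[...,0]>150)&(p_[...,1]<70)]; print('collar',rd.mean(0),rd.min(0),rd.max(0))
for u,v in((284,299),(278,125)): print(P[v,u])
```

```text
top [371. 150.] len 0.1079 wid 0.028490082203141445 cen [ 0.6548 -0.1524] dir [-0.177  0.984] zmax 0.0876
top [377. 190.] len 0.1458 wid 0.03533816405993416 cen [ 0.5864 -0.1668] dir [-0.176  0.984] zmax 0.0871
top [389. 230.] len 0.1454 wid 0.027958266909013107 cen [ 0.5176 -0.1809] dir [-0.175  0.985] zmax 0.0876
side [411. 236.] len 0.1104 wid 0.02669546019910301 cen [ 0.6516 -0.1547] dir [-0.188  0.982] zmax 0.0905
side [389. 259.] len 0.1468 wid 0.035098790009723074 cen [ 0.5854 -0.168 ] dir [-0.184  0.983] zmax 0.0901
side [364. 284.] len 0.1478 wid 0.02836184012922777 cen [ 0.5155 -0.183 ] dir [-0.189  0.982] zmax 0.0906
top base [0.4596 0.2369] 0.11849457025527954 0.016574021219299215
peg [0.5343 0.1979 0.0863] [0.5258 0.1903 0.0611] [0.5446 0.21   0.0991]
tip [0.53512907 0.20039832 0.09431193] 83
collar [0.53403194 0.20248086 0.04180906] [0.51800156 0.18740734 0.03884905] [0.55320208 0.21791438 0.04524431]
side base [0.4605 0.2219] 0.1160116046667099 0.018627406178843786
peg [0.531  0.1969 0.0812] [0.5221 0.1915 0.0603] [0.5443 0.2076 0.1009]
tip [0.53260462 0.19878891 0.09535879] 45
collar [0.53291541 0.19936262 0.04420463] [0.51429499 0.18446002 0.01990187] [0.56549951 0.23276004 0.05914011]
[ 0.40031237 -0.00209047  0.00311299]
[0.69958795 0.00573404 0.06904147]
```

View pics/crop.png

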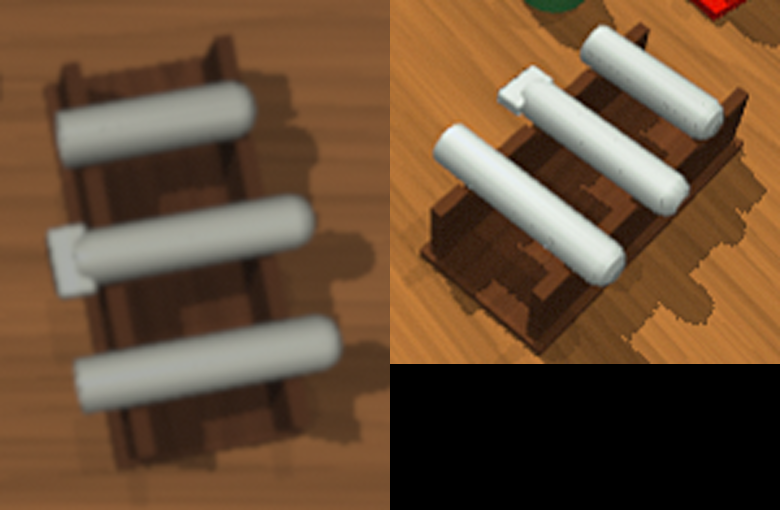

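The crop confirms it: the bottom (nearest) tube is full length with a round end, the middle one has a flat tab, and the top one is short. I'll grasp the nearest tube at (0.517, -0.182, 0.072). The tool will be tilted about 0.7 rad toward the mouth, so that after a 90° turn it still slants downward.

```bash
cat >> h.py <<'E'
def pose(s=None):
    s=s or arm.state(); q=s['tcp_rot']; return np.array(s['position']),R.from_quat([q[1],q[2],q[3],q[0]])
def rows(p,r,pt,rt,g,n,start=None):
    """n rows from p,r to pt,rt; printed rounded, residual carried along"""
    rv=(r.inv()*rt).as_rotvec(); p0,r0=p,r; out=[]
    for i in range(1,n+1):
        pg=p0+(pt-p0)*i/n; rg=r0*R.from_rotvec(rv*i/n)
        d=np.round(r.inv().apply(pg-p)*1000,0 if i<n else 1); w=np.round((r.inv()*rg).as_rotvec(),2 if i<n else 3)
        out.append([g,*d,*w]); p=p+r.apply(d/1000); r=r*R.from_rotvec(w)
    for i in range(0,n,8): print(','.join('%g'%(x+0) for o in out[i:i+8] for x in o),'\n')
    o=np.array(out); print('max shift',np.linalg.norm(o[:,1:4],axis=1).max(),'turn',np.linalg.norm(o[:,4:],axis=1).max())
    return p,r
A=np.array([-.182,.983,0]); A/=np.linalg.norm(A); Z=np.array([0,0,1.])
C=np.array([.5165,-.182,.072]); TH=.7
def frame(z,y): y=y/np.linalg.norm(y); return R.from_matrix(np.stack([np.cross(y,z),y,z],1))
YG=np.cross(A,Z)   # closing axis, ~ +x
RG=frame(np.sin(TH)*A-np.cos(TH)*Z,YG)
E
python3 - <<'E'
from h import *
p,r=pose(); zt=RG.as_matrix()[:,2]
P=cloud(load('top')); print('black box z',np.nanmax(P[180:360,560:640,2]))
pt=C-.078*zt+.13*Z; print(pt)
rows(p,r,pt,RG,.64,16)
E
```

```text
black box z 0.12827709668992915
[ 0.525648   -0.23140925  0.26165769]
0.64,27,-17,3,0.03,0.04,-0.09,0.64,28,-14,4,0.03,0.03,-0.08,0.64,29,-12,5,0.03,0.04,-0.09,0.64,30,-9,7,0.04,0.03,-0.08,0.64,30,-6,8,0.03,0.04,-0.09,0.64,30,-4,9,0.03,0.03,-0.09,0.64,30,0,11,0.03,0.04,-0.08,0.64,30,3,11,0.03,0.04,-0.09 

0.64,29,5,13,0.03,0.03,-0.09,0.64,27,8,13,0.03,0.04,-0.08,0.64,27,11,14,0.04,0.03,-0.09,0.64,25,14,14,0.03,0.04,-0.09,0.64,23,17,15,0.03,0.03,-0.08,0.64,21,18,15,0.03,0.04,-0.09,0.64,18,21,15,0.03,0.04,-0.09,0.64,16.5,22.8,15.3,0.033,0.031,-0.081 

max shift 32.341923257592455 turn 0.10295630140987
```

>>> jog_arm(plan=[0.64,27,-17,3,0.03,0.04,-0.09,0.64,28,-14,4,0.03,0.03,-0.08,0.64,29,-12,5,0.03,0.04,-0.09,0.64,30,-9,7,0.04,0.03,-0.08,0.64,30,-6,8,0.03,0.04,-0.09,0.64,30,-4,9,0.03,0.03,-0.09,0.64,30,0,11,0.03,0.04,-0.08,0.64,30,3,11,0.03,0.04,-0.09])

```text
time_s: 0.9
position: [0.3623, -0.4247, 0.2822]
tcp_rot: [-0.144, 0.86, 0.475, 0.121]
contact_force: [-0.2, -0.2, -0.7]
grip_width: 0.641
grip_force: 0.0
```

>>> jog_arm(plan=[0.64,29,5,13,0.03,0.03,-0.09,0.64,27,8,13,0.03,0.04,-0.08,0.64,27,11,14,0.04,0.03,-0.09,0.64,25,14,14,0.03,0.04,-0.09,0.64,23,17,15,0.03,0.03,-0.08,0.64,21,18,15,0.03,0.04,-0.09,0.64,18,21,15,0.03,0.04,-0.09,0.64,16.5,22.8,15.3,0.033,0.031,-0.081])

```text
time_s: 1.7
position: [0.5261, -0.2317, 0.2612]
tcp_rot: [-0.264, 0.6, 0.723, 0.219]
contact_force: [0.0, 0.1, 0.8]
grip_width: 0.639
grip_force: 0.0
```

Run:
```python
from h import *
s=arm.state(); p,r=pose(s); print(s['time_s'],p,s['joint_positions'].round(3),s['contact_force'].round(2),s['grip_width']); 
zt=RG.as_matrix()[:,2]; print((r.inv()*RG).as_rotvec().round(3), p-(C-.078*zt+.13*Z))
f=grab('wrist'); save(f,'w1')
# tube from wrist depth
P=cloud(f); px=f['pixels'].astype(int)
m=(px.max(-1)-px.min(-1)<30)&(px.min(-1)>90)&(P[...,2]>.06)&(P[...,2]<.11)
n,l,st,c=cv2.connectedComponentsWithStats(m.astype(np.uint8))
for i in range(1,n):
    if st[i,4]<300: continue
    q=P[l==i]; xy=q[:,:2]; t=(xy-C[:2])@A[:2]; u=(xy-C[:2])@YG[:2]
    k=np.polyfit(t,u,1)
    print(c[i].round(),st[i,4],'t',np.percentile(t,[.5,99.5]).round(4),'u',np.percentile(u,[1,99]).round(4),'slope',k.round(4),'z',np.percentile(q[:,2],98).round(4))
```

```text
1.7 [ 0.52608988 -0.23170624  0.26118132] [ 0.898  0.866 -0.58   1.469 -0.14   1.319  0.651] [0.04 0.13 0.83] 0.6391003274352022
[-0.001  0.     0.002] [ 0.00044188 -0.00029699 -0.00047637]
[324. 311.] 3944 t [0.0043 0.0736] u [-0.0149  0.0152] slope [-0.0027  0.0002] z 0.0881
[424. 279.] 1028 t [0.041  0.0773] u [0.0535 0.0918] slope [-0.455   0.1051] z 0.0868
[508. 299.] 1257 t [0.0342 0.0581] u [0.1241 0.152 ] slope [-0.0607  0.1385] z 0.088
[323. 425.] 2167 t [-0.0526 -0.0246] u [-0.0149  0.0151] slope [0.0048 0.0003] z 0.0882
[422. 426.] 1181 t [-0.0525 -0.0245] u [0.0576 0.0737] slope [-0.1457  0.0582] z 0.0873
```

View pics/w1.png

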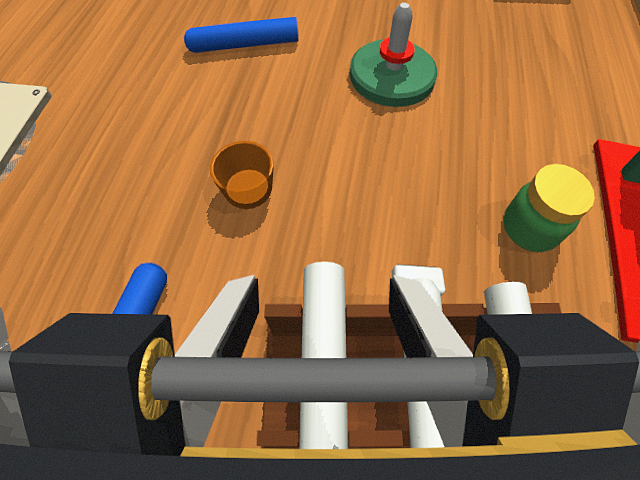

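The wrist view shows the sound tube centred between the fingers at (324,350), with its mouth at (324,265). The crushed tab is at (418,275) and clear of the right finger. Descending and gripping.

>>> jog_arm(plan=[0.64,-17,0,20,0,0,0,0.64,-17,0,20,0,0,0,0.64,-17,0,20,0,0,0,0.64,-17,0,20,0,0,0,0.64,-8,0,10,0,0,0,0.64,-8,0,9,0,0,0,0.64,0,0,0,0,0,0,0.64,0,0,0,0,0,0])

```text
time_s: 2.55
position: [0.5264, -0.2327, 0.1329]
tcp_rot: [-0.262, 0.601, 0.722, 0.219]
contact_force: [-0.3, 0.4, 0.4]
grip_width: 0.639
grip_force: 0.0
```

>>> jog_arm(plan=[0,0,0,0,0,0,0,0,0,0,0,0,0,0,0,0,0,0,0,0,0,0,0,0,0,0,0,0,0,0,0,0,0,0,0,0,0,0,0,0,0,0,0,0,0,0,0,0,0,0,0,0,0,0,0,0], newtons=35)

```text
time_s: 3.35
position: [0.5261, -0.2327, 0.1325]
tcp_rot: [-0.263, 0.601, 0.722, 0.219]
contact_force: [0.5, -1.0, 3.5]
grip_width: 0.323
grip_force: 35.0
```

Run:
```python
from h import *
s=arm.state(); p,r=pose(s); print(s['time_s'],p,s['joint_positions'].round(3),s['contact_force'].round(2),s['grip_width']*94,s['grip_force'])
print('grasp point',p+.078*r.as_matrix()[:,2])
from scipy.optimize import least_squares
for n in('wrist','top','side'):
    f=load(n); P=cloud(f); px=f['pixels'].astype(int)
    near=np.hypot(P[...,0]-.533,P[...,1]-.2)<.08
    b=P[near&(px[...,1]>px[...,0]+15)&(abs(P[...,2]-.017)<.006)]
    # boundary points by angle, fit circle R=.055
    ang=np.arctan2(b[:,1]-.2,b[:,0]-.533); k=(ang/np.pi*36).astype(int); rad=np.hypot(b[:,0]-.533,b[:,1]-.2)
    e=np.array([b[k==i][rad[k==i].argmax(),:2] for i in np.unique(k)])
    c=least_squares(lambda v:np.hypot(*(e-v[:2]).T)-v[2],[.533,.2,.055],loss='soft_l1',f_scale=.001).x
    g=P[near&(P[...,2]>.055)&(P[...,2]<.09)][:,:2]
    cp=least_squares(lambda v:np.hypot(*(g-v).T)-.011,[.533,.2],loss='soft_l1',f_scale=.001).x
    t=P[near&(P[...,2]>.055)]
    print(n,'base',c.round(4),np.median(b[:,2]).round(4),'peg',cp.round(4),len(g),'topz',t[:,2].max().round(4))
```

```text
3.35 [ 0.52610253 -0.2327468   0.13253459] [ 0.881  1.033 -0.542  1.514 -0.085  1.129  0.709] [ 0.45 -0.99  3.48] 30.391235363343597 35.00119809759781
grasp point [ 0.5170327  -0.1834446   0.07277649]
wrist base [0.5335 0.2    0.0532] 0.0181 peg [0.5338 0.2039] 534 topz 0.0991
top base [0.5354 0.2017 0.0527] 0.0163 peg [0.5363 0.2025] 92 topz 0.0991
side base [0.5328 0.2003 0.053 ] 0.0185 peg [0.5335 0.2038] 127 topz 0.1009
```

>>> jog_arm(plan=[0,10,0,-12,0,0,0,0,19,0,-23,0,0,0,0,19,0,-23,0,0,0,0,19,0,-23,0,0,0,0,19,0,-23,0,0,0,0,10,0,-11,0,-0.1,0,0,0,0,0,0,-0.14,0,0,0,0,0,0,-0.14,0])

```text
time_s: 4.15
position: [0.5262, -0.2335, 0.2835]
tcp_rot: [-0.119, 0.632, 0.759, 0.1]
contact_force: [-0.5, -0.4, -1.7]
grip_width: 0.326
grip_force: 35.0
```

>>> jog_arm(plan=[0,20,0,0,0,-0.14,0,0,25,0,0,0,-0.14,0,0,25,0,0,0,-0.14,0,0,25,0,0,0,-0.1,0,0,25,0,0,0,0,0,0,25,0,0,0,0,0,0,20,0,0,0,0,0,0,0,0,0,0,0,0])

```text
time_s: 4.95
position: [0.496, -0.0702, 0.2773]
tcp_rot: [0.077, 0.634, 0.767, -0.064]
contact_force: [0.5, 0.2, -1.2]
grip_width: 0.32
grip_force: 35.0
```

Run:
```python
from h import *
s=arm.state(); p,r=pose(s); print(s['time_s'],p,r.as_matrix().round(3),s['joint_positions'].round(3),s['grip_width']*94,s['grip_force'])
f=grab('side'); save(f,'s2')
```

```text
4.95 [ 0.49597309 -0.07019306  0.27728942] [[-0.183  0.982  0.037]
 [ 0.963  0.187 -0.195]
 [-0.199 -0.    -0.98 ]] [ 0.145  0.448 -0.237  1.995  0.456  0.739 -0.225] 30.038145540425603 34.99991284450516
```

View pics/s2.png

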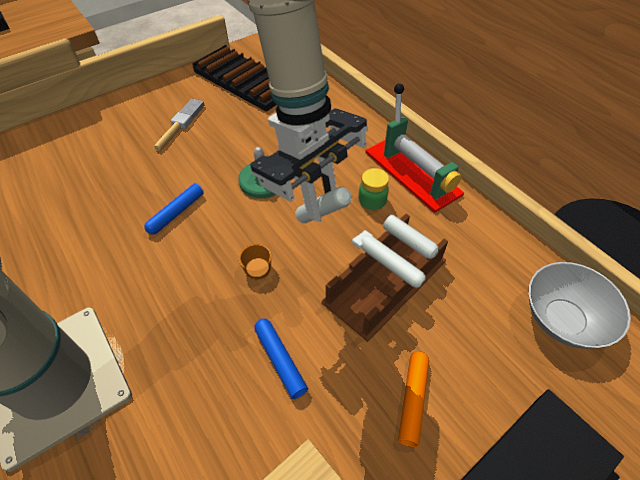

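The tube is held level, the rejects are undisturbed, and joint 5 is moving in its roomy direction. Planning the hover above the peg at (0.534, 0.202).

```bash
cat >> h.py <<'E'
AX=RG.inv().apply(A)  # tube axis in tool
def target(xy,zmouth,psi):
    h=R.from_euler('z',psi).apply(-A); rt=frame(np.cos(TH)*h-np.sin(TH)*Z, R.from_euler('z',psi).apply(YG))
    c=np.array([*xy,zmouth+.075]); return c-.078*rt.as_matrix()[:,2],rt
E
python3 - <<'E'
from h import *
p,r=pose(); pt,rt=target((.534,.202),.145,.35); print(pt,rt.apply(AX)); rows(p,r,pt,rt,0,16)
E
```

```text
[0.50368294 0.25338011 0.27024898] [ 1.20898894e-16  1.04741435e-17 -1.00000000e+00]
0,20,4,-4,-0.01,-0.04,-0.02,0,19,5,-4,-0.01,-0.04,-0.02,0,19,5,-5,-0.01,-0.04,-0.02,0,19,5,-6,-0.01,-0.05,-0.02,0,18,6,-6,-0.02,-0.04,-0.01,0,18,7,-7,-0.01,-0.04,-0.02,0,18,6,-8,-0.01,-0.04,-0.02,0,17,7,-9,-0.01,-0.04,-0.02 

0,17,8,-9,-0.01,-0.04,-0.02,0,16,8,-9,-0.01,-0.04,-0.02,0,15,8,-10,-0.01,-0.05,-0.02,0,15,9,-11,-0.02,-0.04,-0.02,0,14,9,-12,-0.01,-0.04,-0.02,0,14,10,-11,-0.01,-0.04,-0.02,0,13,10,-12,-0.01,-0.04,-0.02,0,11.8,10.5,-12.9,-0.01,-0.042,-0.014 

max shift 20.83266665599966 turn 0.05477225575051661
```

>>> jog_arm(plan=[0,20,4,-4,-0.01,-0.04,-0.02,0,19,5,-4,-0.01,-0.04,-0.02,0,19,5,-5,-0.01,-0.04,-0.02,0,19,5,-6,-0.01,-0.05,-0.02,0,18,6,-6,-0.02,-0.04,-0.01,0,18,7,-7,-0.01,-0.04,-0.02,0,18,6,-8,-0.01,-0.04,-0.02,0,17,7,-9,-0.01,-0.04,-0.02])

```text
time_s: 5.8
position: [0.5009, 0.0888, 0.2743]
tcp_rot: [0.226, 0.555, 0.788, -0.14]
contact_force: [0.2, 0.1, -0.7]
grip_width: 0.323
grip_force: 35.0
```

>>> jog_arm(plan=[0,17,8,-9,-0.01,-0.04,-0.02,0,16,8,-9,-0.01,-0.04,-0.02,0,15,8,-10,-0.01,-0.05,-0.02,0,15,9,-11,-0.02,-0.04,-0.02,0,14,9,-12,-0.01,-0.04,-0.02,0,14,10,-11,-0.01,-0.04,-0.02,0,13,10,-12,-0.01,-0.04,-0.02,0,11.8,10.5,-12.9,-0.01,-0.042,-0.014])

```text
time_s: 6.6
position: [0.5059, 0.2517, 0.2701]
tcp_rot: [0.366, 0.452, 0.786, -0.21]
contact_force: [0.7, 0.9, -0.0]
grip_width: 0.325
grip_force: 35.0
```

Run:
```python
from h import *
s=arm.state(); p,r=pose(s); print(s['time_s'],p,s['joint_positions'].round(3),s['grip_width']*94,'axis',r.apply(AX).round(3),'grasp pt',p+.078*r.as_matrix()[:,2])
a=grab('side'); b=grab('wrist'); t=grab('top')
cv2.imwrite('pics/m3.png',np.hstack([cv2.resize(a['pixels'][60:260,160:360],(400,400)),cv2.resize(b['pixels'],(400,400))])[...,::-1])
```

```text
6.6 [0.50591093 0.2517462  0.27011988] [-0.818  0.714 -0.094  1.801  0.924  1.241 -0.973] 30.540622082922745 axis [ 0.001 -0.001 -1.   ] grasp pt [0.53601794 0.20015567 0.21996029]
```

View pics/m3.png

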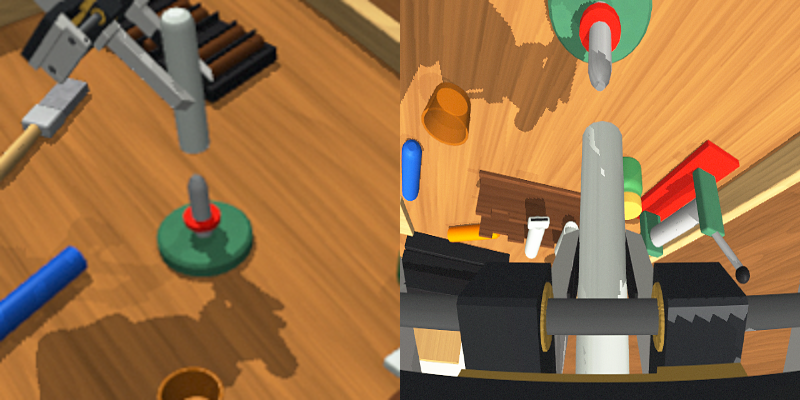

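The left panel shows the tube upright over the peg, with the peg tip at about (198,180) and the mouth at about (195,150). The right panel shows the mouth at (602,130) and the peg tip at (600,85). I'll measure the tube-peg offset within each camera.

```bash
cat >> h.py <<'E'
from scipy.optimize import least_squares
def cyl(P,px,xy,z0,z1,rad,tilt):
    px=px.astype(int)
    m=(np.hypot(P[...,0]-xy[0],P[...,1]-xy[1])<rad+.008)&(P[...,2]>z0)&(P[...,2]<z1)&(px.max(-1)-px.min(-1)<40)&(px.min(-1)>50)
    q=P[m]; zm=(z0+z1)/2
    if len(q)<30: return None,len(q)
    fn=lambda v:np.hypot(q[:,0]-v[0]-(v[2]*(q[:,2]-zm) if tilt else 0),q[:,1]-v[1]-(v[3]*(q[:,2]-zm) if tilt else 0))-rad
    o=least_squares(fn,[*xy,0,0][:4 if tilt else 2],loss='soft_l1',f_scale=.001)
    return o.x.round(4),len(q),np.abs(o.fun).mean().round(4)
E
python3 - <<'E'
from h import *
for n in('side','wrist','top'):
    f=load(n); P=cloud(f)
    print(n,'tube',cyl(P,f['pixels'],(.536,.2),.15,.205,.016,True),cyl(P,f['pixels'],(.536,.2),.15,.205,.016,False),'peg',cyl(P,f['pixels'],(.534,.202),.055,.088,.011,False))
E
```

```text
side tube (array([0.5375, 0.1988, 0.013 , 0.0086]), 321, np.float64(0.0009)) (array([0.5375, 0.1988]), 321, np.float64(0.001)) peg (array([0.5336, 0.2037]), 107, np.float64(0.0009))
wrist tube (array([ 0.5363,  0.2047,  0.0023, -0.0059]), 7538, np.float64(0.0004)) (array([0.5363, 0.2047]), 7538, np.float64(0.0004)) peg (array([0.5346, 0.2031]), 1423, np.float64(0.0004))
top tube (array([ 0.5364,  0.2018, -0.0142, -0.0073]), 138, np.float64(0.0003)) (array([0.5365, 0.2019]), 138, np.float64(0.0004)) peg (array([0.5367, 0.2023]), 65, np.float64(0.0007))
```

```bash
cat >> h.py <<'E'
def lateral(f,xy,z0,z1,rad):
    """lateral offset of a vertical cylinder from silhouette mid-lines: (n, offset along n from xy, width)"""
    P=cloud(f); px=f['pixels'].astype(int); V=f['view']; cam=-V[:3,:3].T@V[:3,3]
    m=(np.hypot(P[...,0]-xy[0],P[...,1]-xy[1])<rad+.01)&(P[...,2]>z0)&(P[...,2]<z1)&(px.max(-1)-px.min(-1)<45)&(px.min(-1)>35)
    K=np.array([[f['fx'],0,f['cx']],[0,f['fy'],f['cy']],[0,0,1]],float)
    h=np.array(xy)-cam[:2]; L=np.linalg.norm(h); h/=L; n=np.array([h[1],-h[0]]); out=[]
    for v in np.where(m.any(1))[0]:
        u=np.where(m[v])[0]
        e=[]
        for x in(u[0]-.5,u[-1]+.5):
            q=cv2.undistortPoints(np.array([[[x,v]]],float),K,np.array([float(f['k1']),0,0,0]))[0,0]
            d=V[:3,:3].T@np.array([*q,1]); e.append((d[:2]@n)/(d[:2]@h))
        a=np.arctan(e); out.append([np.tan(a.mean())*L, L*np.sin(abs(a[1]-a[0])/2)*2])
    o=np.array(out); ok=abs(o[:,1]-2*rad)<.004
    return n.round(3),np.median(o[ok],0).round(4) if ok.any() else o[:, :].round(4),ok.sum(),len(o), o[ok,0].std().round(4)
E
python3 - <<'E'
from h import *
for n in('side','wrist'):
    f=load(n)
    print(n,'tube',lateral(f,(.536,.2),.15,.195,.016),'peg',lateral(f,(.536,.2),.055,.085,.011))
E
```

```text
side tube (array([ 0.907, -0.422]), array([0.0012, 0.0301]), np.int64(18), 22, np.float64(0.0005)) peg (array([ 0.907, -0.422]), array([-0.0027,  0.0195]), np.int64(10), 14, np.float64(0.0005))
wrist tube (array([-0.868, -0.497]), array([-0.0025,  0.0325]), np.int64(91), 102, np.float64(0.0001)) peg (array([-0.868, -0.497]), array([-0.0004,  0.0222]), np.int64(42), 48, np.float64(0.0002))
```

Run:
```python
from h import *
p,r=pose(); pt,rt=target((.5328,.202),.104,.35); rows(p,r,pt,rt,0,8)
```

```text
0,4,0,3,0,0,0,0,4,0,3,0,0,0,0,4,-1,3,0,0,0,0,4,0,3,0,0,0,0,4,0,3,0,0,0,0,4,0,3,0,0,0,0,4,-1,3,0,0,0,0,3.9,0.1,3.3,-0.002,-0.001,-0.002 

max shift 5.109794516416487 turn 0.0029999999999999996
```

>>> jog_arm(plan=[0,5,-1,4,0,0,0,0,5,-1,4,0,0,0,0,5,0,4,0,0,0,0,5,0,4,0,0,0,0,6,0,4,0,0,0,0,6,0,4.3,-0.002,-0.001,-0.002,0,0,0,0,0,0,0,0,0,0,0,0,0,0])

```text
time_s: 7.55
position: [0.5021, 0.2529, 0.2294]
tcp_rot: [0.367, 0.449, 0.787, -0.21]
contact_force: [-0.3, 0.3, -0.5]
grip_width: 0.323
grip_force: 35.0
```

Run:
```python
from h import *
s=arm.state(); p,r=pose(s); c=p+.078*r.as_matrix()[:,2]; print(s['time_s'],'axis',r.apply(AX).round(4),'grasp pt',c,s['contact_force'])
for n in('side','wrist'):
    f=grab(n); print(n,'tube',lateral(f,c[:2],.11,.15,.016),'peg',lateral(f,c[:2],.055,.085,.011))
```

```text
7.55 axis [-0.     -0.0014 -1.    ] grasp pt [0.53238418 0.20145434 0.17919443] [-0.27654621  0.31702858 -0.50676124]
side tube (array([ 0.909, -0.417]), array([0.0011, 0.0306]), np.int64(12), 19, np.float64(0.0004)) peg (array([ 0.909, -0.417]), array([0.0014, 0.0195]), np.int64(9), 14, np.float64(0.0005))
wrist tube (array([-0.862, -0.507]), array([-0.0002,  0.0314]), np.int64(78), 90, np.float64(0.0001)) peg (array([-0.862, -0.507]), array([-0.0028,  0.0216]), np.int64(47), 56, np.float64(0.0001))
```

The earlier picture caught the arm still settling; now settled, both cameras agree that the peg is at (0.534, 0.204). Correcting by (+1.5, +2.6) mm and entering.

Run:
```python
from h import *
p,r=pose(); i=r.inv().apply
print(i([1.5,2.6,0]).round(2), i([0,0,-1]).round(3))
```

```text
[ 0.95  2.61 -1.13] [ 0.765 -0.     0.644]
```

>>> jog_arm(plan=[0,1,2.6,-1.1,0,0,0,0,0,0,0,0,0,0,0,3.1,0,2.6,0,0,0,0,3.1,0,2.6,0,0,0,0,3.1,0,2.6,0,0,0,0,3.1,0,2.6,0,0,0,0,3.1,0,2.6,0,0,0,0,0,0,0,0,0,0])

```text
time_s: 8.45
position: [0.5034, 0.2553, 0.2086]
tcp_rot: [0.366, 0.449, 0.787, -0.21]
contact_force: [-0.9, -0.8, -0.6]
grip_width: 0.322
grip_force: 35.0
```

Run:
```python
from h import *
s=arm.state(); p,r=pose(s); c=p+.078*r.as_matrix()[:,2]; print(s['time_s'],'axis',r.apply(AX).round(4),'grasp pt',c,s['contact_force'],s['ft_torque'])
for n in('side','wrist'):
    f=grab(n); print(n,'tube',lateral(f,c[:2],.095,.15,.016),'peg',lateral(f,c[:2],.052,.075,.011))
```

```text
8.45 axis [-6.0e-04 -1.6e-03 -1.0e+00] grasp pt [0.53365459 0.2038321  0.1584194 ] [-0.89015578 -0.82192373 -0.61837257] [0.69772581 0.28068436 0.04748848]
side tube (array([ 0.909, -0.417]), array([0.001 , 0.0294]), np.int64(12), 24, np.float64(0.0004)) peg (array([ 0.909, -0.417]), array([0.001 , 0.0197]), np.int64(5), 10, np.float64(0.0006))
wrist tube (array([-0.862, -0.506]), array([-0.0002,  0.0314]), np.int64(102), 126, np.float64(0.0001)) peg (array([-0.862, -0.506]), array([-0.0006,  0.0214]), np.int64(38), 46, np.float64(0.0001))
```

The tube is aligned to under 0.5 mm and entered without contact. Going down to the collar.

>>> jog_arm(plan=[0,3.1,0,2.6,0,0,0,0,3.1,0,2.6,0,0,0,0,3.1,0,2.6,0,0,0,0,3.1,0,2.6,0,0,0,0,3.1,0,2.6,0,0,0,0,3.1,0,2.6,0,0,0,0,3.1,0,2.6,0,0,0,0,3.1,0,2.6,0,0,0], newtons=50)

```text
time_s: 9.35
position: [0.5035, 0.2555, 0.1765]
tcp_rot: [0.366, 0.45, 0.787, -0.21]
contact_force: [0.3, 0.5, 0.0]
grip_width: 0.321
grip_force: 50.0
```

>>> jog_arm(plan=[0,2.3,0,2,0,0,0,0,2.3,0,2,0,0,0,0,2.3,0,2,0,0,0,0,2.3,0,2,0,0,0,0,2.3,0,2,0,0,0,0,2.3,0,2,0,0,0,0,0,0,0,0,0,0,0,0,0,0,0,0,0])

```text
time_s: 10.15
position: [0.5037, 0.2553, 0.1596]
tcp_rot: [0.367, 0.45, 0.787, -0.21]
contact_force: [-2.3, 0.9, 5.5]
grip_width: 0.321
grip_force: 50.0
```

Run:
```python
from h import *
s=arm.state(); p,r=pose(s); c=p+.078*r.as_matrix()[:,2]; print(s['time_s'],'axis',r.apply(AX).round(4),'mouth?',c+.075*r.apply(AX),s['contact_force'],s['ft_torque'])
for n in('side','wrist'):
    f=grab(n);P=cloud(f);px=f['pixels'].astype(int)
    m=(np.hypot(P[...,0]-.534,P[...,1]-.204)<.03)&(px[...,0]>130)&(px[...,1]<80)
    if m.any(): print(n,'collar z',np.percentile(P[m][:,2],[2,50,98]),m.sum())
```

```text
10.15 axis [ 0.0015 -0.0018 -1.    ] mouth? [0.53417705 0.20371321 0.03445708] [-2.3256623   0.88330675  5.49331169] [ 0.07856908  0.21853103 -0.31589583]
side collar z [0.02127335 0.03399963 0.03710639] 66
wrist collar z [0.02629261 0.03290361 0.0342128 ] 1962
```

Pushing the collar works, with the mouth now at about 34 mm. About 8 mm remain, so I'll command slightly beyond that.

>>> jog_arm(plan=[0,1.5,0,1.3,0,0,0,0,1.5,0,1.3,0,0,0,0,1.5,0,1.3,0,0,0,0,1.5,0,1.3,0,0,0,0,0.8,0,0.6,0,0,0,0,0,0,0,0,0,0,0,0,0,0,0,0,0,0,0,0,0,0,0,0])

```text
time_s: 11.05
position: [0.5037, 0.2552, 0.1519]
tcp_rot: [0.368, 0.45, 0.786, -0.21]
contact_force: [-4.4, 3.3, 12.5]
grip_width: 0.322
grip_force: 50.0
```

Run:
```python
from h import *
s=arm.state(); p,r=pose(s); c=p+.078*r.as_matrix()[:,2]; print(s['time_s'],'axis',r.apply(AX).round(4),'mouth?',c+.075*r.apply(AX),s['contact_force'],s['ft_torque'])
for n in('side','wrist'):
    f=grab(n);P=cloud(f);px=f['pixels'].astype(int)
    m=(np.hypot(P[...,0]-.534,P[...,1]-.204)<.03)&(px[...,0]>130)&(px[...,1]<80)
    if m.any(): print(n,'collar z',np.percentile(P[m][:,2],[2,50,98]),m.sum())
```

```text
11.05 axis [ 0.003  -0.0032 -1.    ] mouth? [0.53438694 0.20344675 0.02690579] [-4.35374775  3.33602084 12.52702847] [-0.71772796  0.15843852 -0.51260807]
side collar z [0.02040567 0.02648195 0.03296798] 60
wrist collar z [0.0186881  0.02542901 0.02671261] 1966
```

>>> jog_arm(plan=[0,0.8,0,0.6,0,0,0,0,0.8,0,0.6,0,0,0,0,0.8,0,0.6,0,0,0,0,0,0,0,0,0,0,0,0,0,0,0,0,0,0,0,0,0,0,0,0,0,0,0,0,0,0,0,0,0,0,0,0,0,0])

```text
time_s: 11.95
position: [0.504, 0.2551, 0.1513]
tcp_rot: [0.37, 0.45, 0.785, -0.21]
contact_force: [-9.2, 6.0, 25.3]
grip_width: 0.319
grip_force: 50.0
```

Run:
```python
from h import *
s=arm.state(); p,r=pose(s); c=p+.078*r.as_matrix()[:,2]; print(s['time_s'],'axis',r.apply(AX).round(4),'mouth?',c+.075*r.apply(AX),s['contact_force'])
f=grab('wrist');P=cloud(f);px=f['pixels'].astype(int)
m=(np.hypot(P[...,0]-.534,P[...,1]-.204)<.03)&(px[...,0]>130)&(px[...,1]<80)
print('collar z',np.percentile(P[m][:,2],[2,50,98]),m.sum())
```

```text
11.95 axis [ 0.0064 -0.0062 -1.    ] mouth? [0.53503787 0.20294409 0.0266087 ] [-9.18038805  6.01044952 25.2778876 ]
collar z [0.01862525 0.02533444 0.02665506] 2005
```

The force rose to 25 N with no further travel, so the tube is home. Relieving the preload, opening, and backing out along the tool axis.

>>> jog_arm(plan=[0,-1,0,-0.9,0,0,0,0,-0.8,0,-0.6,0,0,0,0,0,0,0,0,0,0,0.7,0,0,0,0,0,0,0.7,0,0,0,0,0,0,0.7,0,0,0,0,0,0,0.7,0,0,0,0,0,0,0.7,0,0,0,0,0,0])

```text
time_s: 12.8
position: [0.5036, 0.2551, 0.1488]
tcp_rot: [0.366, 0.45, 0.787, -0.21]
contact_force: [0.0, 0.4, -0.3]
grip_width: 0.689
grip_force: 0.0
```

>>> jog_arm(plan=[0.7,0,0,-10,0,0,0,0.7,0,0,-20,0,0,0,0.7,0,0,-25,0,0,0,0.7,0,0,-25,0,0,0,0.7,0,0,-25,0,0,0,0.7,0,0,-15,0,0,0,0.7,0,0,0,0,0,0,0.7,0,0,0,0,0,0])

```text
time_s: 13.6
position: [0.4571, 0.3339, 0.2262]
tcp_rot: [0.367, 0.45, 0.787, -0.21]
contact_force: [0.6, -0.4, 0.3]
grip_width: 0.697
grip_force: 0.0
```

Run:
```python
from h import *
s=arm.state(); print(s['time_s'],s['contact_force'],s['grip_width'])
a=grab('side'); b=grab('wrist'); t=grab('top')
print('tube',lateral(b,(.534,.204),.05,.14,.016),cyl(cloud(b),b['pixels'],(.534,.204),.05,.14,.016,True),lateral(a,(.534,.204),.05,.14,.016))
for f in(a,b,t):
    P=cloud(f);px=f['pixels'].astype(int)
    n=(np.hypot(P[...,0]-.534,P[...,1]-.204)<.03); m=n&(px[...,0]>130)&(px[...,1]<80)
    print('top z',np.nanmax(P[n][:,2]),'collar',np.percentile(P[m][:,2],[50,98]) if m.any() else None)
cv2.imwrite('pics/m4.png',np.hstack([cv2.resize(a['pixels'],(533,400)),cv2.resize(b['pixels'],(267,400))])[...,::-1])
```

```text
13.6 [ 0.5905428  -0.39120426  0.3232159 ] 0.6971465495637963
tube (array([-0.861, -0.508]), array([-0.0001,  0.0313]), np.int64(119), 125, np.float64(0.0002)) (array([ 0.5349,  0.203 ,  0.0008, -0.0009]), 5233, np.float64(0.0004)) (array([ 0.909, -0.418]), array([0.0009, 0.0299]), np.int64(30), 37, np.float64(0.0006))
top z 0.17969729531124276 collar [0.02667301 0.02993283]
top z 0.1762364655028105 collar [0.0252321  0.02671659]
top z 0.17778659216805617 collar [0.02379965 0.02801679]
```

View pics/m4.png

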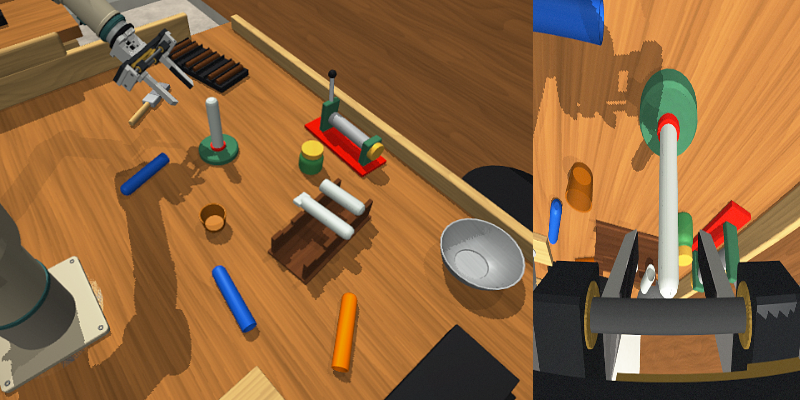

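The tube stands upright on the peg at (213,125) in the side view, with its top at 0.176 m and the collar top at 0.026 m on the base. The gripper is clear, and the rejects, pot and jar are in place.

```bash
python3 -c "
from plant import arm
print(arm.close_job())"
```

```text
the job is handed in; nothing more can be done
None
```

The sound tube is upright on the drying stand's peg, pressed fully home with the red collar down on the base and released; the short and crushed tubes, glue pot and jar look undisturbed, and the job was handed in at about 14 s with no verdict returned.

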